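Load the blood analyser's sample trays

TASK

Load the three trays on the bench for the analyser: carry each rack that holds sample tubes to the tray of its own length (short to short, medium to medium, long to long) and set it down upright, flat on the tray's floor inside the rim. Keep the loaded racks upright and do not drop them, and leave the two empty racks where they are.

Things in the scene. Friction and masses are not known exactly. Their poses are not given: they have to be found in the camera images.
- rack_short: Loaded sample rack: loose upright black block 76 mm long (its x) x 24 wide (its y) x 45 high, holding 3 white-capped sample tubes in a row (24 mm pitch) that stand up to 80 mm above its underside; the tubes do not come out. Origin: centre of the underside, z up. About 66 g. Grip it across its 24 mm width (along its y), at the middle of its length, by the black block.
- rack_medium: Loaded sample rack: loose upright black block 100 mm long (its x) x 24 wide (its y) x 45 high, holding 4 white-capped sample tubes in a row (24 mm pitch) that stand up to 80 mm above its underside; the tubes do not come out. Origin: centre of the underside, z up. About 78 g. Grip it across its 24 mm width (along its y), at the middle of its length, by the black block.
- rack_long: Loaded sample rack: loose upright black block 124 mm long (its x) x 24 wide (its y) x 45 high, holding 5 white-capped sample tubes in a row (24 mm pitch) that stand up to 80 mm above its underside; the tubes do not come out. Origin: centre of the underside, z up. About 90 g. Grip it across its 24 mm width (along its y), at the middle of its length, by the black block.
- empty_short: Empty rack, to be left where it is: the same black block 76 x 24 x 45 mm with 3 open wells and no tubes. Origin: centre of the underside, x along its length, z up.
- empty_long: Empty rack, to be left where it is: the same black block 124 x 24 x 45 mm with 5 open wells and no tubes. Origin: centre of the underside, x along its length, z up.
- tray_short: Loading tray fixed to the bench, a shallow grey pan with aluminium rim, 104 mm long (its x) x 50 wide (its y), floor 4 mm thick, rim walls 4 mm thick with top 14 mm above the bench; inside 96 x 42 mm, made for the 3-tube rack (76 x 24 mm; either way round). Origin: centre of its underside, on the bench; floor top at z = 4 mm.
- tray_medium: Loading tray fixed to the bench, a shallow grey pan with aluminium rim, 128 mm long (its x) x 50 wide (its y), floor 4 mm thick, rim walls 4 mm thick with top 14 mm above the bench; inside 120 x 42 mm, made for the 4-tube rack (100 x 24 mm; either way round). Origin: centre of its underside, on the bench; floor top at z = 4 mm.
- tray_long: Loading tray fixed to the bench, a shallow grey pan with aluminium rim, 152 mm long (its x) x 50 wide (its y), floor 4 mm thick, rim walls 4 mm thick with top 14 mm above the bench; inside 144 x 42 mm, made for the 5-tube rack (124 x 24 mm; either way round). Origin: centre of its underside, on the bench; floor top at z = 4 mm.

How it is judged (in metres and radians):
At the end, for the whole second after the job is handed in: Each of the three loaded racks stands at rest in the tray of its own length: its origin within 14 mm of the tray's centre along each tray axis, its underside within 3 mm of the tray's floor, tilted less than 0.08 rad; both empty racks within 30 mm of where they started (x of rack_short in the frame of tray_short between -0.014 and 0.014 m and y of rack_short in the frame of tray_short between -0.014 and 0.014 m and z of rack_short in the frame of tray_short below 0.007 m and angle between each of rack_short, rack_medium, rack_long's own z axis and vertical below 0.08 rad and linear speed of each of rack_short, rack_medium, rack_long below 0.01 m/s and x of rack_medium in the frame of tray_medium between -0.014 and 0.014 m and y of rack_medium in the frame of tray_medium between -0.014 and 0.014 m and z of rack_medium in the frame of tray_medium below 0.007 m and x of rack_long in the frame of tray_long between -0.014 and 0.014 m and y of rack_long in the frame of tray_long between -0.014 and 0.014 m and z of rack_long in the frame of tray_long below 0.007 m and distance of each of empty_short, empty_long from where it was at the start of the episode below 0.03 m); the robot touches nothing.
It fails at once if an empty rack is moved by more than 30 mm (distance of any of empty_short, empty_long from where it was at the start of the episode above 0.03 m).
It fails at once if a loaded rack is tipped by more than about 35 degrees (angle between any of rack_short, rack_medium, rack_long's own z axis and vertical above 0.6 rad).
It fails at once if a loaded rack is let go with its underside more than 40 mm above the bench (dropped) ((height (world z) of rack_short above 0.04 m and contact force between rack_short and the fingers below 0.01 N) or (height (world z) of rack_medium above 0.04 m and contact force between rack_medium and the fingers below 0.01 N) or (height (world z) of rack_long above 0.04 m and contact force between rack_long and the fingers below 0.01 N)).
It also fails if it takes over 96 s, if anything falls off the work surface, if the arm or the gripper's body presses on something with over 40 N, if the wrist force passes 120 N, or if a joint passes its speed limit or range.

ROBOT

A 6-joint arm with a two-finger parallel gripper is mounted at the origin on the work surface. World frame = base frame: x ahead of the robot, y to its left, z up, the work surface at z = 0. Lengths are in mm, angles in degrees, forces in N, time in s.
With the tool pointing down it reaches from about 300 to 850 mm from the base axis. Payload 4.2 kg.
Tool frame: the origin (TCP) lies midway between the tips of the shut fingers; the grasp point (between the pads) lies 19 mm behind it (env.grasp_offset is the distance from the TCP to the grasp point, in mm); z points along the fingers, y is the line along which they close (so a half turn about z gives the same grasp; the last joint's range is limited). The gripper opens to 91 mm and grips with 3 to 60 N. Pads are 32 mm wide; open, the fingers measure 118 mm over their backs; the gripper's body (76 mm by 178 mm) begins 60 mm behind the grasp point.
Start: joints at [-67.552, 18.312, 89.639, -0, 72.044, -1.146], TCP at [230.154, -526.946, 213.976] pointing down, gripper open.
Joint ranges: [-177.97, 177.97], [-48.28, 115.42], [12.27, 149.76], [-77.06, 257.06], [2.81, 150.46], [-146.56, 146.56]. Speed limits (degrees/s): [147.25, 147.25, 180, 180, 180, 180].

INTERFACE

Orientations are given as [roll, pitch, yaw] about the fixed x, y, z axes, in that order (R = Rz(yaw) Ry(pitch) Rx(roll)).
In Python, from workcell import env, optics gives the robot as it stands. The module is installed in compiled form; this text tells all that it offers.
- The arm moves only by the tool send_rows, never from a script. Its argument "targets" is a list that holds one entry, the list of rows, each a list of 7 numbers: the turn, a rotation vector about the world's x, y, z scaled (see below), then the shift along the world's x, y, z scaled (see below), then the closure, from -1 (fully open) to 1 (shut). In form: [[[rx, ry, rz, x, y, z, gripper], ...]]. A call has 1 to 12 rows; each row shifts and turns the commanded pose from where the row before left it; what a row does not reach is not made up. The controller multiplies each number of a shift by 0.2 m and each number of a turn by pi/2 rad. A row lasts 1/10 s, in which the tool goes at most 50 mm and 8.59 degrees, less where a joint would pass 70% of its speed; a pose out of reach is approached as far as the arm can. A call with a number of a shift or a turn outside -1 to 1 is refused whole. A call with a gripper value outside its range is refused whole. The fingers move at their own pace and stop on an object; "grip_force" is the grip in N (left out, the last holds). Time passes only in rows, so rows that do not move let the fingers close. It gives the time, the measured TCP pose, the force, the opening and the grip force at its end, in the units of the state.
- env.state(): the state, without advancing time (a new reading comes with each control period).
- optics.grab_frame(name): name is "side" or "top" or "wrist"; returns (picture, depth): 400x640x3 uint8, red, green, blue; 400x640 float32, mm along the optical axis (not along the pixel's ray), 0 where there is no reading.
- optics.camera_info(name): a dict with "camera_matrix" (3x3 intrinsics, pixels), "k1" (the pictures are not rectified: a ray, as slopes to the right and down, at radius r is drawn at 1 + k1 r^2 times it, then the intrinsics apply), "R" (3x3) and "t" (3): a world point X has camera coordinates R X + t; the wrist camera has in their place "mount" (4x4, takes a point from camera to tool coordinates, whose origin is the TCP and whose axes are the flange's). Camera axes: x right, y down, z forward; pixel columns grow to the right and rows downward; lengths in mm; the calibration is good to about 2 mm. A picture is of the moment at which its call begins: read the wrist's pose just before it. camera_info takes no time and is no camera call.
- env.job_done(): hands the job in; it is judged then, once.
Trained networks look in the newest picture that a camera, given by its name, has taken for a name from the list of things; names that differ only in an ending like _2 or _b are one class to them, and where a whole thing is asked for, a point or a joint stands for the part that bears it (a point fixed in the world has none). Each returns a list of dicts, best first, with "conf" (0 to 1); they miss things now and then, are a little off and sometimes report something else, mostly with a low value. They report only what shows in the picture. A call takes as long as a camera call.
- optics.silhouettes(camera, name): "mask" (400x640 bool, what is visible of it) and "at" ([column, row] in pixels, amid what is visible of it).
- optics.place_of(camera, name): "at" ([column, row] in pixels: a listed point, or the origin of a listed thing).
The state is a dict: "time_s": time; "qpos": joint angles; "qvel": joint speeds; "effort": joint torques, N m; "ee_pos": TCP position; "ee_rot": TCP orientation; "force": force on the tool from outside, world axes, zero at the start; "torque": the same for the moment, N m; "gripper_width": finger opening in mm; "gripper_force": force on a finger pad.
Only numpy, scipy, OpenCV 4.12 (cv2) and the standard library are available. Lean on these libraries where they do the work, as an engineer would, in place of code of your own. Each camera call takes 0.05 s, during which the arm holds its last target. There are 200 camera calls.

## Working session

There is one attempt and no reset: what is moved stays moved. The work goes in short steps, Python scripts to look and compute and a tool call to move; the robot and the scene stay as the last step left them, time stands still between calls to the robot, and variables do not carry over. Pictures are saved under pics/ and viewed, at most 14 in all, crops included, and the job is handed in when it is done.

Besides the shell and the picture viewer there is one more tool, called after ">>>" as name([rows], argument=value, ...), one row to a line, values as JSON. send_rows: Moves the arm, as the interface text tells. Its arguments: {"type":"object","properties":{"targets":{"type":"array"},"grip_force":{"type":"number"}},"required":["targets"]}

```bash
mkdir -p pics; cat > h.py <<'E'
import numpy as np, cv2
from workcell import env, optics
from scipy.spatial.transform import Rotation as Ro
def cam(name):
    c=optics.camera_info(name); K=np.array(c["camera_matrix"])
    if "R" in c: R,t=np.array(c["R"]),np.array(c["t"])
    else:
        s=env.state(); T=np.eye(4); T[:3,:3]=Ro.from_euler('xyz',s["ee_rot"],degrees=True).as_matrix(); T[:3,3]=s["ee_pos"]
        C=np.linalg.inv(T@np.array(c["mount"])); R,t=C[:3,:3],C[:3,3]
    return K,c["k1"],R,t
def rays(c,px):
    K,k1,R,t=c; px=np.atleast_2d(px).astype(float)
    d=np.c_[(px[:,0]-K[0,2])/K[0,0],(px[:,1]-K[1,2])/K[1,1]]; u=d.copy()
    for _ in range(10): u=d/(1+k1*(u**2).sum(1,keepdims=True))
    return np.c_[u,np.ones(len(u))]
def at_depth(c,px,z):
    return (rays(c,px)*np.asarray(z)[:,None]-c[3])@c[2]
def at_height(c,px,h):
    o=-c[2].T@c[3]; d=rays(c,px)@c[2]
    return o+d*((h-o[2])/d[:,2])[:,None]
E
python3 - <<'E'
from h import *
print(env.state())
for n in ["top","side","wrist"]:
    p,d=optics.grab_frame(n); cv2.imwrite(f"pics/{n}0.png",p[:,:,::-1]); np.savez(f"{n}0.npz",p=p,d=d)
    c=cam(n); print(n,(-c[2].T@c[3]).round(),c[1],c[0][0,0])
    for k in ["rack_short","rack_medium","rack_long","empty_short","empty_long","tray_short","tray_medium","tray_long"]:
        r=optics.silhouettes(n,k)
        for x in r[:3]:
            m=x["mask"]&(d>0); v,u=np.nonzero(m)
            if len(u)<20: continue
            P=at_depth(c,np.c_[u,v],d[m]); 
            rc=cv2.minAreaRect(P[:,:2].astype(np.float32))
            print(n,k,round(x["conf"],2),np.round(x["at"]),"rect",np.round(rc[0],1),np.round(rc[1],1),round(rc[2],1),"z",np.percentile(P[:,2],[2,50,98]).round(1))
E
```

```text
{'time_s': 0.0, 'qpos': array([-6.75517013e+01,  1.83508789e+01,  8.97052886e+01, -1.06035353e-03,
        7.20440368e+01, -1.14695028e+00]), 'qvel': array([ 0.06513756,  0.06496866, -0.00078816, -0.05654475,  0.04030674,
        0.04235848]), 'effort': array([-2.53578459e-03, -4.12461805e+01, -2.31978071e+01,  7.25922128e-02,
        4.58117772e-02, -1.54101836e-04]), 'ee_pos': array([ 229.9521509 , -526.47249468,  213.1354956 ]), 'ee_rot': array([-1.79899796e+02, -9.97828815e-04,  2.35955759e+01]), 'force': array([ 0.56906038,  0.36594499, -0.11283192]), 'torque': array([0.00357251, 0.01772367, 0.0561042 ]), 'gripper_force': 0.0, 'gripper_width': 91.49300585857553}
top [396.  -9. 864.] -0.05070331315927999 364.04391278420394
top rack_short 0.64 [169. 213.] rect [507.4 364.8] [62.1 80. ] 75.0 z [ 0.3 43.2 81.5]
top rack_medium 0.71 [456. 224.] rect [ 495.8 -333.1] [106.8  52. ] 23.0 z [-0.5 43.  81.5]
top rack_long 0.81 [314. 242.] rect [446.6   1.2] [ 28.2 130.8] 80.5 z [-0.7 45.5 81.8]
top empty_short 0.59 [250. 230.] rect [468.2 161.8] [87.3 34.8] 25.0 z [-1.1 21.9 46.7]
top empt
[... 682 characters left out ...]
side rack_long 0.4 [324. 160.] rect [ 643.6 -218.2] [159.8  87.6] 14.2 z [-1.4  4.8 14.4]
side empty_short 0.63 [320. 261.] rect [474.1 137. ] [78.3 76.6] 25.6 z [-1.3 29.8 45.5]
side empty_short 0.59 [392. 179.] rect [ 438.4 -208. ] [ 92.6 127.9] 77.3 z [-0.2 29.7 45.2]
side empty_long 0.97 [390. 175.] rect [ 437.4 -207.7] [ 94.  127.4] 75.5 z [ 0.4 29.8 45.2]
side tray_short 0.62 [282. 208.] rect [636.9  25.3] [ 52.5 106.1] 74.2 z [ 1.   4.6 14.5]
side tray_medium 0.63 [231. 247.] rect [658.7 178.2] [130.  65.] 0.6 z [ 0.6  4.4 14.5]
side tray_long 0.74 [324. 161.] rect [ 642.9 -214.5] [160.7  81.2] 14.7 z [-1.3  4.7 14.4]
wrist [ 307. -494.  385.] -0.0035144825866332873 336.75831616725816
```

View pics/top0.png

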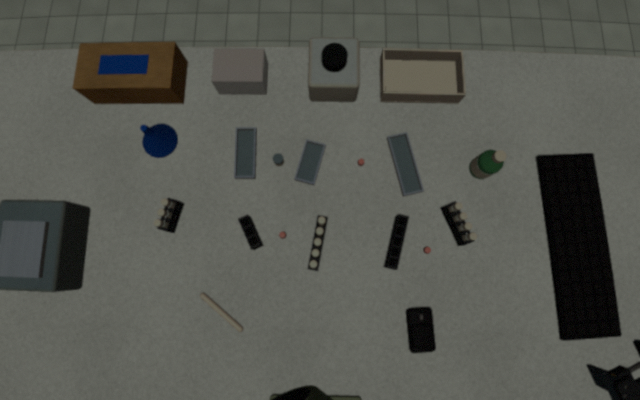

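```bash
python3 - <<'E'
from h import *
seeds={"rack_short":(507,364,76,24),"rack_medium":(496,-333,100,24),"rack_long":(447,1,124,24),"empty_short":(468,162,76,24),"empty_long":(452,-184,124,24),"tray_short":(637,25,104,50),"tray_medium":(662,182,128,50),"tray_long":(638,-205,152,50)}
for n in ["top","side"]:
    z=np.load(f"{n}0.npz"); d=z["d"]; c=cam(n); v,u=np.nonzero(d>0)
    P=at_depth(c,np.c_[u,v],d[v,u])
    for k,(x,y,L,W) in seeds.items():
        tray=k[0]=="t"
        near=np.hypot(P[:,0]-x,P[:,1]-y)<L/2+18
        for lo,hi in ([(9,20)] if tray else [(35,52),(70,90)]):
            m=near&(P[:,2]>lo)&(P[:,2]<hi); Q=P[m]
            if len(Q)<15: continue
            rc=cv2.minAreaRect(Q[:,:2].astype(np.float32))
            a=rc[2] if rc[1][0]>rc[1][1] else rc[2]-90
            print(n,k,(lo,hi),len(Q),np.round(rc[0],1),"size",np.round(rc[1],1),"ang",round(a,1),"z",Q[:,2].mean().round(1),np.percentile(Q[:,2],90).round(1))
E
```

```text
top rack_short (35, 52) 234 [501.2 348.2] size [26.6 76.8] ang -15.4 z 43.4 47.4
top rack_short (70, 90) 171 [501.1 347.7] size [17.8 64.6] ang -17.4 z 78.5 81.4
top rack_medium (35, 52) 291 [ 492.4 -320.9] size [100.6  25.4] ang 22.0 z 43.4 47.4
top rack_medium (70, 90) 221 [ 492.4 -320.8] size [87.3 17.5] ang 23.5 z 78.8 81.4
top rack_long (35, 52) 213 [4.429e+02 3.000e-01] size [ 24.2 123.9] ang -9.8 z 44.4 46.5
top rack_long (70, 90) 246 [4.429e+02 2.000e-01] size [ 16.1 111.7] ang -9.3 z 79.5 81.3
top empty_short (35, 52) 197 [465.2 156.5] size [76.2 24.8] ang 25.7 z 43.5 46.3
top empty_long (35, 52) 312 [ 448.3 -178.1] size [ 25.1 124.2] ang -13.7 z 43.5 46.6
top tray_short (9, 20) 234 [646.   41.6] size [ 91.1 105.2] ang -15.8 z 13.5 15.7
top tray_medium (9, 20) 284 [662.3 158.4] size [128.4  99.7] ang 1.9 z 13.2 15.6
top tray_long (9, 20) 339 [ 638.4 -206.2] size [150.7  51.5] ang 14.2 z 13.1 15.4
side rack_short (35, 52) 456 [497.9 349.4] size [25.4 78. ] ang -14.9 z 42.8 47.0
side rack_short (70, 90) 327 [497.5 349.9] size [16.8 63.8] ang -14.9 z 77.7 80.4
side rack_medium (35, 52) 257 [ 488.6 -319.1] size [101.3  30.6] ang 23.9 z 42.5 48.2
side rack_medium (70, 90) 125 [ 488.1 -318.9] size [89.5 19.1] ang 23.0 z 76.2 79.6
side rack_long (35, 52) 503 [440.8   1.8] size [ 28.4 126.6] ang -9.7 z 42.5 48.1
side rack_long (70, 90) 268 [439.2   3.1] size [ 19.  112.7] ang -9.7 z 76.7 79.8
side empty_short (35, 52) 375 [461.9 158.7] size [75.3 26.2] ang 26.3 z 41.3 45.1
side empty_long (35, 52) 381 [ 444.8 -178.2] size [ 30.4 127.4] ang -11.3 z 40.9 44.8
side tray_short (9, 20) 249 [636.9  24.5] size [ 53.7 105.9] ang -16.0 z 12.2 14.2
side tray_medium (9, 20) 421 [659.1 159.5] size [129.3 102.6] ang 1.6 z 12.4 14.5
side tray_long (9, 20) 257 [ 636.  -204.4] size [152.4  57.9] ang 13.3 z 12.1 14.1
```

The top view shows the three loaded racks at about (170,215), (458,224) and (317,242). The empties are at (250,232) and (397,242), and the trays at (246,153), (310,162) and (405,164). There are small red and grey bits nearby, so I'll tighten the tray fits and list the obstacles.

```bash
python3 - <<'E'
from h import *
S={"tray_short":(637,25,104,50,-16),"tray_medium":(660,180,128,50,1.6),"tray_long":(638,-205,152,50,14)}
for n in ["top","side"]:
    d=np.load(f"{n}0.npz")["d"]; c=cam(n); v,u=np.nonzero(d>0); P=at_depth(c,np.c_[u,v],d[v,u])
    for k,(x,y,L,W,a) in S.items():
        q=np.radians(a); D=P[:,:2]-[x,y]; lx=D@[np.cos(q),np.sin(q)]; ly=D@[-np.sin(q),np.cos(q)]
        m=(abs(lx)<L/2+9)&(abs(ly)<W/2+9)&(P[:,2]>9)&(P[:,2]<20)
        rc=cv2.minAreaRect(P[m,:2].astype(np.float32)); print(n,k,np.round(rc[0],1),np.round(rc[1],1),round(rc[2],1))
    if n=="top":
        Z=np.zeros(d.shape); Z[v,u]=P[:,2]; X=np.zeros(d.shape+(2,)); X[v,u]=P[:,:2]
        N,lab,st,_=cv2.connectedComponentsWithStats((Z>7).astype(np.uint8))
        for i in range(1,N):
            if st[i,4]<8: continue
            q=X[lab==i]; print(st[i,:4],"x",q[:,0].min().round(),q[:,0].max().round(),"y",q[:,1].min().round(),q[:,1].max().round(),"z",Z[lab==i].max().round())
E
```

```text
top tray_short [640.5  22.5] [ 50.2 105.4] 75.2
top tray_medium [661.5 182.5] [128.5  51.2] 1.6
top tray_long [ 638.4 -206.2] [150.7  51.5] 14.2
[308  37  51  65] x 794.0 926.0 y -89.0 29.0 z 118.0
[ 72  41 116  63] x 788.0 914.0 y 347.0 591.0 z 96.0
[211  48  57  47] x 814.0 907.0 y 137.0 262.0 z 74.0
[380  48  86  55] x 799.0 922.0 y -351.0 -149.0 z 53.0
[140 123  37  34] x 650.0 736.0 y 359.0 445.0 z 92.0
[234 127  22  51] x 597.0 727.0 y 156.0 209.0 z 17.0
[387 132  37  64] x 560.0 717.0 y -248.0 -165.0 z 19.0
[294 139  32  46] x 584.0 695.0 y -13.0 60.0 z 19.0
[469 150  38  29] x 602.0 657.0 y -419.0 -363.0 z 113.0
[273 153  11  13] x 629.0 654.0 y 86.0 110.0 z 34.0
[536 153  86 188] x 228.0 673.0 y -704.0 -533.0 z 26.0
[358 158   7   7] x 634.0 649.0 y -108.0 -94.0 z 16.0
[153 197  31  36] x 462.0 541.0 y 326.0 370.0 z 82.0
[  0 200  90  92] x 321.0 523.0 y 556.0 717.0 z 116.0
[441 200  36  46] x 442.0 543.0 y -350.0 -291.0 z 84.0
[384 213  25  57] x 385.0 511.0 y -204.0 -152.0 z 50.0
[238 214  25  36] x 426.0 504.0 y 130.0 183.0 z 49.0
[308 215  20  56] x 380.0 504.0 y -20.0 21.0 z 83.0
[279 231   7   7] x 455.0 470.0 y 78.0 92.0 z 17.0
[423 246   8   7] x 425.0 440.0 y -262.0 -246.0 z 17.0
[200 293  43  39] x 240.0 323.0 y 169.0 271.0 z 17.0
[406 306  30  48] x 200.0 303.0 y -267.0 -202.0 z 36.0
[633 340   7  17] x 239.0 268.0 y -573.0 -560.0 z 228.0
[587 361  53  39] x 193.0 253.0 y -492.0 -430.0 z 337.0
[269 385  93  15] x 95.0 172.0 y -101.0 103.0 z 222.0
side tray_short [636.9  24.5] [ 53.7 105.9] 74.0
side tray_medium [658.5 184.4] [129.4  52.7] 1.0
side tray_long [ 636.  -204.4] [152.4  57.9] 13.3
```

>>> send_rows([
  [[0, 0, 0, 0.1625, 0.1295, -0.04, -0.2], [0, 0, 0, 0.1625, 0.1295, -0.04, -0.2], [0, 0, 0, 0.1625, 0.1295, -0.04, -0.2], [0, 0, 0, 0.1625, 0.1295, -0.04, -0.2], [0, 0, 0, 0.1625, 0.1295, -0.04, -0.2], [0, 0, 0, 0.1625, 0.1295, -0.04, -0.2], [0, 0, 0, 0.1625, 0.1295, -0.04, -0.2], [0, 0, 0, 0.1625, 0.1295, -0.04, -0.2], [0, 0, 0, 0, 0, 0, -0.2], [0, 0, 0, 0, 0, 0, -0.2], [0, 0, 0, 0, 0, 0, -0.2]],
], grip_force=25)

```text
time_s: 2.45
ee_pos: [489.5, -320.4, 150.2]
ee_rot: [180.0, 0.0, 23.6]
force: [0.8, 0.1, 0.9]
gripper_width: 54.6
gripper_force: 0.0
```

```bash
cat > w.py <<'E'
# wrist measure: python3 w.py x y R lo hi [tag]
from h import *; import sys
x,y,r,lo,hi=map(float,sys.argv[1:6])
s=env.state(); c=cam("wrist"); p,d=optics.grab_frame("wrist")
if len(sys.argv)>6: cv2.imwrite(f"pics/{sys.argv[6]}.png",p[:,:,::-1])
v,u=np.nonzero(d>0); P=at_depth(c,np.c_[u,v],d[v,u])
print("tcp",s["ee_pos"].round(1),s["ee_rot"].round(2),"q",s["qpos"].round(0),"w",round(s["gripper_width"],1),"gf",round(s["gripper_force"],1))
m=(np.hypot(P[:,0]-x,P[:,1]-y)<r)&(P[:,2]>lo)&(P[:,2]<hi); Q=P[m]; print(len(Q))
if len(Q)>9:
    rc=cv2.minAreaRect(Q[:,:2].astype(np.float32)); print("rect",np.round(rc[0],1),np.round(rc[1],1),round(rc[2],1),"z",np.percentile(Q[:,2],[5,50,95]).round(1))
E
python3 w.py 490 -320 70 35 52 w1; python3 w.py 490 -320 70 70 90
```

```text
tcp [ 489.5 -320.4  150.2] [1.7997e+02 2.0000e-02 2.3560e+01] q [-34.  22.  94.  -0.  64.  32.] w 54.6 gf 0.0
1044
rect [ 491.1 -322.1] [99.8 23.9] 23.8 z [37.3 44.7 48.6]
tcp [ 489.4 -320.7  150.3] [1.7996e+02 1.0000e-02 2.3520e+01] q [-34.  22.  94.  -0.  64.  32.] w 54.5 gf 0.0
1664
rect [ 491.2 -322.2] [88.  16.8] 23.8 z [73.  79.5 80.8]
```

>>> send_rows([
  [[0, 0, 0, 0.005, -0.0075, 0, -0.2], [0, 0, 0, 0, 0, -0.11, -0.2], [0, 0, 0, 0, 0, -0.11, -0.2], [0, 0, 0, 0, 0, -0.11, -0.2], [0, 0, 0, 0, 0, -0.11, -0.2], [0, 0, 0, 0, 0, -0.11, -0.2], [0, 0, 0, 0, 0, -0.11, -0.2], [0, 0, 0, 0, 0, -0.012, -0.2], [0, 0, 0, 0, 0, 0, -0.2], [0, 0, 0, 0, 0, 0, 1], [0, 0, 0, 0, 0, 0, 1], [0, 0, 0, 0, 0, 0, 1]],
], grip_force=25)

```text
time_s: 3.75
ee_pos: [491.7, -321.7, 16.6]
ee_rot: [179.9, -0.1, 23.6]
force: [0.9, 0.2, 0.5]
gripper_width: 33.5
gripper_force: 0.0
```

>>> send_rows([
  [[0, 0, 0, 0, 0, 0, 1], [0, 0, 0, 0, 0, 0, 1], [0, 0, 0, 0, 0, 0.05, 1], [0, 0, 0, 0, 0, 0.05, 1], [0, 0, 0, 0, 0, 0.1, 1], [0, 0, 0, 0, 0, 0.1, 1], [0, 0, 0, 0, 0, 0.1, 1], [0, 0, 0, 0, 0, 0.1, 1], [0, 0, 0, 0, 0, 0, 1]],
])

```text
time_s: 4.65
ee_pos: [493.0, -322.4, 119.2]
ee_rot: [179.6, -0.2, 23.6]
force: [-0.1, -1.2, -1.0]
gripper_width: 23.9
gripper_force: 25.0
```

>>> send_rows([
  [[0, 0, 0, 0.02, 0.06, 0.02, 1], [0, 0, -0.02, 0.045, 0.13, 0, 1], [0, 0, -0.025, 0.07, 0.2, 0, 1], [0, 0, -0.025, 0.07, 0.21, 0, 1], [0, 0, -0.025, 0.07, 0.21, 0, 1], [0, 0, -0.025, 0.07, 0.21, 0, 1], [0, 0, -0.025, 0.07, 0.21, 0, 1], [0, 0, -0.025, 0.07, 0.21, 0, 1], [0, 0, -0.025, 0.07, 0.21, 0, 1], [0, 0, -0.025, 0.07, 0.21, 0, 1], [0, 0, -0.025, 0.07, 0.21, 0, 1], [0, 0, 0, 0.06, 0.2, 0, 1]],
])

```text
time_s: 5.85
ee_pos: [641.3, 135.6, 118.2]
ee_rot: [180.0, 0.2, 1.5]
force: [1.0, 0.4, -1.6]
gripper_width: 23.8
gripper_force: 25.0
```

>>> send_rows([
  [[0, 0, 0, 0.045, 0.15, 0, 1], [0, 0, 0, 0.03, 0.08, 0, 1], [0, 0, 0, 0.01, 0.02, 0, 1], [0, 0, 0, 0, 0, 0, 1], [0, 0, 0, 0, 0, 0, 1], [0, 0, 0, 0, 0, 0, 1]],
])

```text
time_s: 6.45
ee_pos: [658.9, 181.1, 119.7]
ee_rot: [180.0, 0.0, 1.4]
force: [0.4, 0.2, -0.2]
gripper_width: 24.1
gripper_force: 25.0
```

```bash
python3 w.py 660 183 75 9 19 w2
```

```text
tcp [658.9 181.1 119.7] [1.7997e+02 3.0000e-02 1.4400e+00] q [ 14.  32.  82.  -0.  67. 103.] w 24.1 gf 25.0
1044
rect [678.9 158.9] [90.2 97.4] 1.5 z [12.4 13.8 15. ]
```

View pics/w2.png

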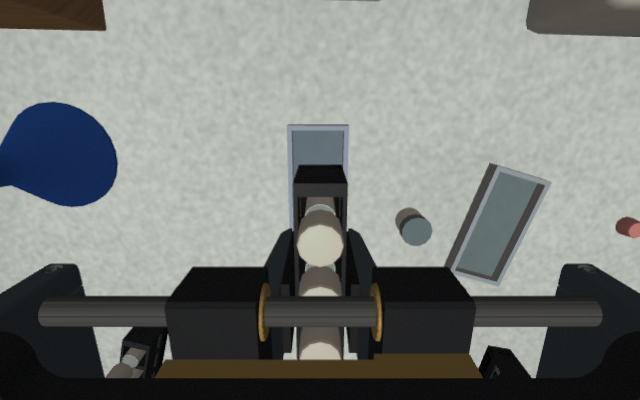

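The wrist view shows the medium rack in the grip, with its far end at (320,170), above the medium tray, whose far rim corners are at (289,125) and (349,125). Next I'll fit that rim end.

```bash
cat > tr.py <<'E'
# visible far part of tray: python3 tr.py cx cy L ang(deg)
from h import *; import sys
x,y,L,a=map(float,sys.argv[1:5]); c=cam("wrist"); p,d=optics.grab_frame("wrist")
v,u=np.nonzero(d>0); P=at_depth(c,np.c_[u,v],d[v,u]); q=np.radians(a)
D=P[:,:2]-[x,y]; lx=D@[np.cos(q),np.sin(q)]; ly=D@[-np.sin(q),np.cos(q)]
m=(P[:,2]>10)&(P[:,2]<18)&(abs(lx)<L/2+10)&(abs(ly)<35)&((lx>L/2-35)|(lx<-L/2+35))
for nm,k in (("+",m&(lx>0)),("-",m&(lx<0))):
    if k.sum()>30: print(nm,"end lx",np.percentile(lx[k],[1,99]).round(1),"half",L/2,"ly",np.percentile(ly[k],[1,99]).round(1),k.sum(),"z",np.median(P[k,2]).round(1))
E
python3 tr.py 660 183 128 1.4
```

```text
+ end lx [29.3 63.4] half 64.0 ly [-25.8  23.8] 705 z 13.8
```

>>> send_rows([
  [[0, 0, 0, 0.0025, 0.005, -0.05, 1], [0, 0, 0, 0, 0, -0.1, 1], [0, 0, 0, 0, 0, -0.1, 1], [0, 0, 0, 0, 0, -0.1, 1], [0, 0, 0, 0, 0, -0.06, 1], [0, 0, 0, 0, 0, -0.04, 1], [0, 0, 0, 0, 0, -0.03, 1], [0, 0, 0, 0, 0, -0.01, 1], [0, 0, 0, 0, 0, 0, 1], [0, 0, 0, 0, 0, 0, 1]],
])

```text
time_s: 7.55
ee_pos: [660.2, 183.9, 22.3]
ee_rot: [-180.0, -0.1, 1.5]
force: [-0.5, -0.4, -1.6]
gripper_width: 23.8
gripper_force: 25.0
```

>>> send_rows([
  [[0, 0, 0, 0, 0, -0.005, 1], [0, 0, 0, 0, 0, -0.005, 1], [0, 0, 0, 0, 0, 0, 1], [0, 0, 0, 0, 0, 0, 1]],
])

```text
time_s: 7.95
ee_pos: [660.0, 183.9, 20.2]
ee_rot: [-180.0, -0.1, 1.5]
force: [0.3, 0.0, 2.6]
gripper_width: 24.0
gripper_force: 25.0
```

>>> send_rows([
  [[0, 0, 0, 0, 0, 0, 0.3], [0, 0, 0, 0, 0, 0, -0.2], [0, 0, 0, 0, 0, 0, -0.2], [0, 0, 0, 0, 0, 0, -0.2], [0, 0, 0, 0, 0, 0.05, -0.2], [0, 0, 0, 0, 0, 0.15, -0.2], [0, 0, 0, 0, 0, 0.2, -0.2], [0, 0, 0, 0, 0, 0.2, -0.2], [0, 0, 0, 0, 0, 0.1, -0.2]],
])

```text
time_s: 8.85
ee_pos: [661.4, 184.2, 164.9]
ee_rot: [-179.9, -0.4, 1.5]
force: [0.7, 0.4, 0.3]
gripper_width: 54.6
gripper_force: 0.0
```

>>> send_rows([
  [[0, 0, -0.02, -0.08, -0.07, 0, -0.2], [0, 0, -0.02, -0.16, -0.13, 0, -0.2], [0, 0, -0.02, -0.16, -0.13, 0, -0.2], [0, 0, -0.02, -0.16, -0.13, 0, -0.2], [0, 0, -0.02, -0.16, -0.13, 0, -0.2], [0, 0, -0.02, -0.16, -0.13, 0, -0.2], [0, 0, 0, -0.16, -0.13, 0, -0.2], [0, 0, 0, -0.05, -0.06, 0, -0.2], [0, 0, 0, 0, 0, 0, -0.2], [0, 0, 0, 0, 0, 0, -0.2]],
])

```text
time_s: 9.85
ee_pos: [443.1, 2.0, 160.4]
ee_rot: [-180.0, -0.2, -9.3]
force: [-0.4, 0.3, -0.3]
gripper_width: 54.9
gripper_force: 0.0
```

```bash
python3 w.py 442 1 75 35 52; python3 w.py 442 1 75 70 90
python3 - <<'E'
from h import *
for n,off in (("top",(0,0)),("side",(0,0))):
    p,d=optics.grab_frame(n); c=cam(n); v,u=np.nonzero(d>0); P=at_depth(c,np.c_[u,v],d[v,u])
    m=(np.hypot(P[:,0]-660,P[:,1]-183)<62)
    for lo,hi in ((42,56),(74,95)):
        Q=P[m&(P[:,2]>lo)&(P[:,2]<hi)]; rc=cv2.minAreaRect(Q[:,:2].astype(np.float32)); print(n,np.round(rc[0],1),np.round(rc[1],1),round(rc[2],1),np.percentile(Q[:,2],[50,90]).round(1))
E
```

```text
tcp [443.1   2.  160.4] [-1.7995e+02 -1.5000e-01 -9.2900e+00] q [ -1.   9. 111.   0.  60.  98.] w 54.9 gf 0.0
1103
rect [ 4.411e+02 -1.000e-01] [ 23.6 123.9] 80.2 z [39.1 44.7 48.5]
tcp [443.3   2.2 160.1] [-1.7996e+02 -1.2000e-01 -9.2500e+00] q [ -1.   9. 111.   0.  60.  98.] w 54.9 gf 0.0
1931
rect [4.411e+02 2.000e-01] [ 16.7 112.5] 80.2 z [72.9 79.4 80.7]
top [660.5 183.3] [98.1 24.9] 1.9 [48.2 51.7]
top [658.7 183. ] [86.9 17. ] 1.8 [83.  85.1]
side [658.1 185.2] [100.3  27. ] 1.6 [47.6 52.6]
side [657.7 185.2] [88.7 17.3] 1.9 [82.3 83.8]
```

>>> send_rows([
  [[0, 0, -0.006, -0.01, -0.01, 0, -0.2], [0, 0, 0, 0, 0, -0.11, -0.2], [0, 0, 0, 0, 0, -0.11, -0.2], [0, 0, 0, 0, 0, -0.11, -0.2], [0, 0, 0, 0, 0, -0.11, -0.2], [0, 0, 0, 0, 0, -0.11, -0.2], [0, 0, 0, 0, 0, -0.11, -0.2], [0, 0, 0, 0, 0, -0.05, -0.2], [0, 0, 0, 0, 0, -0.01, -0.2], [0, 0, 0, 0, 0, 0, 1], [0, 0, 0, 0, 0, 0, 1], [0, 0, 0, 0, 0, 0, 1]],
])

```text
time_s: 11.25
ee_pos: [440.4, -0.3, 16.4]
ee_rot: [-180.0, -0.1, -9.8]
force: [-0.2, -0.2, 0.7]
gripper_width: 33.2
gripper_force: 0.0
```

>>> send_rows([
  [[0, 0, 0, 0, 0, 0, 1], [0, 0, 0, 0, 0, 0, 1], [0, 0, 0, 0, 0, 0, 1]],
])

```text
time_s: 11.55
ee_pos: [440.2, -0.2, 16.2]
ee_rot: [-180.0, -0.1, -9.8]
force: [0.1, 0.7, 6.2]
gripper_width: 24.0
gripper_force: 25.0
```

>>> send_rows([
  [[0, 0, 0, 0, 0, 0.05, 1], [0, 0, 0, 0, 0, 0.05, 1], [0, 0, 0, 0, 0, 0.1, 1], [0, 0, 0, 0, 0, 0.1, 1], [0, 0, 0, 0, 0, 0.1, 1], [0, 0, 0, 0, 0, 0.12, 1], [0, 0, 0, 0, 0, 0, 1]],
])

```text
time_s: 12.25
ee_pos: [441.9, -0.4, 122.8]
ee_rot: [-179.9, -0.4, -9.8]
force: [0.2, -0.2, -2.2]
gripper_width: 23.9
gripper_force: 25.0
```

>>> send_rows([
  [[0, 0, 0.02, 0.04, -0.04, 0, 1], [0, 0, 0.03, 0.09, -0.09, 0, 1], [0, 0, 0.03, 0.14, -0.14, 0, 1], [0, 0, 0.03, 0.14, -0.15, 0, 1], [0, 0, 0.03, 0.14, -0.15, 0, 1], [0, 0, 0.03, 0.14, -0.15, 0, 1], [0, 0, 0.03, 0.13, -0.14, 0, 1], [0, 0, 0.03, 0.09, -0.1, 0, 1], [0, 0, 0.03, 0.05, -0.05, 0, 1], [0, 0, 0.004, 0.02, -0.015, 0, 1], [0, 0, 0, 0, 0, 0, 1], [0, 0, 0, 0, 0, 0, 1]],
])

```text
time_s: 13.45
ee_pos: [634.8, -204.4, 119.0]
ee_rot: [-179.9, 0.1, 13.9]
force: [-0.5, 0.7, -1.4]
gripper_width: 24.0
gripper_force: 25.0
```

>>> send_rows([
  [[0, 0, 0, 0, 0, 0, 1], [0, 0, 0, 0, 0, 0, 1]],
])

```text
time_s: 13.65
ee_pos: [635.3, -204.5, 119.8]
ee_rot: [-180.0, 0.0, 14.0]
force: [0.2, -0.3, -0.3]
gripper_width: 24.0
gripper_force: 25.0
```

```bash
python3 w.py 640 -205 75 9 19 w3; python3 tr.py 637.2 -205.3 152 14
```

```text
tcp [ 635.3 -204.5  119.8] [-180.      0.     13.99] q [-19.  30.  84.  -0.  65.  57.] w 24.0 gf 25.0
1072
rect [ 660.6 -202. ] [102.9  50.1] 14.1 z [12.3 13.8 14.9]
+ end lx [42.4 75. ] half 76.0 ly [-27.3  22.5] 688 z 13.8
```

>>> send_rows([
  [[0, 0, 0, 0.004, -0.016, -0.05, 1], [0, 0, 0, 0, 0, -0.1, 1], [0, 0, 0, 0, 0, -0.1, 1], [0, 0, 0, 0, 0, -0.1, 1], [0, 0, 0, 0, 0, -0.06, 1], [0, 0, 0, 0, 0, -0.04, 1], [0, 0, 0, 0, 0, -0.03, 1], [0, 0, 0, 0, 0, -0.01, 1], [0, 0, 0, 0, 0, -0.005, 1], [0, 0, 0, 0, 0, -0.005, 1], [0, 0, 0, 0, 0, 0, 1], [0, 0, 0, 0, 0, 0, 1]],
])

```text
time_s: 14.95
ee_pos: [637.0, -208.6, 20.3]
ee_rot: [179.9, -0.1, 14.0]
force: [-0.4, -0.2, 1.5]
gripper_width: 23.8
gripper_force: 25.0
```

>>> send_rows([
  [[0, 0, 0, 0, 0, 0, 0.3], [0, 0, 0, 0, 0, 0, -0.2], [0, 0, 0, 0, 0, 0, -0.2], [0, 0, 0, 0, 0, 0, -0.2], [0, 0, 0, 0, 0, 0.05, -0.2], [0, 0, 0, 0, 0, 0.15, -0.2], [0, 0, 0, 0, 0, 0.2, -0.2], [0, 0, 0, 0, 0, 0.2, -0.2], [0, 0, 0, 0, 0, 0.1, -0.2]],
])

```text
time_s: 15.85
ee_pos: [638.1, -209.0, 164.8]
ee_rot: [179.8, -0.3, 14.0]
force: [0.3, 0.7, 0.5]
gripper_width: 54.8
gripper_force: 0.0
```

>>> send_rows([
  [[0, 0, 0.08, -0.03, 0.1, 0, -0.2], [0, 0, 0.08, -0.034, 0.14, 0, -0.2], [0, 0, 0.08, -0.034, 0.14, 0, -0.2], [0, 0, 0.08, -0.034, 0.14, 0, -0.2], [0, 0, 0.08, -0.034, 0.14, 0, -0.2], [0, 0, 0.08, -0.034, 0.14, 0, -0.2], [0, 0, 0.08, -0.034, 0.14, 0, -0.2], [0, 0, 0.08, -0.034, 0.14, 0, -0.2], [0, 0, 0.08, -0.034, 0.14, 0, -0.2], [0, 0, 0.08, -0.034, 0.14, 0, -0.2], [0, 0, 0.08, -0.034, 0.14, 0, -0.2], [0, 0, 0.08, -0.034, 0.14, 0, -0.2]],
])

```text
time_s: 17.05
ee_pos: [555.4, 120.7, 160.5]
ee_rot: [179.9, -0.0, 100.7]
force: [0.7, 0.6, 0.1]
gripper_width: 54.2
gripper_force: 0.0
```

>>> send_rows([
  [[0, 0, 0.08, -0.034, 0.14, 0, -0.2], [0, 0, 0.08, -0.034, 0.14, 0, -0.2], [0, 0, 0.08, -0.034, 0.14, 0, -0.2], [0, 0, 0.08, -0.034, 0.14, 0, -0.2], [0, 0, 0.08, -0.034, 0.14, 0, -0.2], [0, 0, 0.08, -0.034, 0.14, 0, -0.2], [0, 0, 0.08, -0.034, 0.14, 0, -0.2], [0, 0, 0.08, -0.034, 0.14, 0, -0.2], [0, 0, 0.072, -0.016, 0.04, 0, -0.2], [0, 0, 0, 0, 0, 0, -0.2], [0, 0, 0, 0, 0, 0, -0.2]],
])

```text
time_s: 18.15
ee_pos: [498.1, 351.3, 160.0]
ee_rot: [180.0, 0.0, 164.3]
force: [-0.0, 0.2, 0.4]
gripper_width: 54.6
gripper_force: 0.0
```

```bash
python3 w.py 499.4 349 60 35 52 w4; python3 w.py 499.4 349 60 70 90
python3 - <<'E'
from h import *
for n,off in (("top",(0,0)),("side",(0,0))):
    p,d=optics.grab_frame(n); c=cam(n); v,u=np.nonzero(d>0); P=at_depth(c,np.c_[u,v],d[v,u])
    m=(np.hypot(P[:,0]-637,P[:,1]+206)<70)
    for lo,hi in ((42,56),(74,95)):
        Q=P[m&(P[:,2]>lo)&(P[:,2]<hi)]; rc=cv2.minAreaRect(Q[:,:2].astype(np.float32)); print(n,np.round(rc[0],1),np.round(rc[1],1),round(rc[2],1),np.percentile(Q[:,2],[50,90]).round(1))
E
```

```text
tcp [498.1 351.3 160. ] [1.7999e+02 3.0000e-02 1.6433e+02] q [ 34.  23.  90.  -0.  67. -40.] w 54.6 gf 0.0
792
rect [498.3 347.1] [23.7 76.2] 74.6 z [37.5 44.7 48.8]
tcp [498.2 351.  160. ] [1.8000e+02 2.0000e-02 1.6431e+02] q [ 34.  23.  90.  -0.  67. -40.] w 54.6 gf 0.0
1159
rect [498.3 347.7] [16.7 64.1] 75.3 z [72.9 79.6 80.9]
top [ 638.3 -207.3] [123.3  25.6] 14.7 [47.9 51.7]
top [ 637.7 -208. ] [111.3  16.8] 13.6 [83. 85.]
side [ 636.8 -208.3] [123.5  32.1] 13.5 [47.2 52.4]
side [ 635.6 -206.7] [111.2  20.9] 13.5 [81.2 83.3]
```

>>> send_rows([
  [[0, 0, 0.006, 0, -0.018, 0, -0.2], [0, 0, 0, 0, 0, -0.11, -0.2], [0, 0, 0, 0, 0, -0.11, -0.2], [0, 0, 0, 0, 0, -0.11, -0.2], [0, 0, 0, 0, 0, -0.11, -0.2], [0, 0, 0, 0, 0, -0.11, -0.2], [0, 0, 0, 0, 0, -0.11, -0.2], [0, 0, 0, 0, 0, -0.05, -0.2], [0, 0, 0, 0, 0, -0.01, -0.2], [0, 0, 0, 0, 0, 0, 1], [0, 0, 0, 0, 0, 0, 1], [0, 0, 0, 0, 0, 0, 1]],
])

```text
time_s: 19.55
ee_pos: [498.7, 348.3, 16.7]
ee_rot: [179.9, 0.1, 165.0]
force: [-0.3, 0.5, 0.6]
gripper_width: 33.6
gripper_force: 0.0
```

>>> send_rows([
  [[0, 0, 0, 0, 0, 0, 1], [0, 0, 0, 0, 0, 0, 1], [0, 0, 0, 0, 0, 0, 1]],
])

```text
time_s: 19.85
ee_pos: [498.5, 348.3, 16.3]
ee_rot: [179.9, 0.1, 165.0]
force: [-1.0, -0.9, 4.9]
gripper_width: 23.8
gripper_force: 25.0
```

>>> send_rows([
  [[0, 0, 0, 0, 0, 0.05, 1], [0, 0, 0, 0, 0, 0.05, 1], [0, 0, 0, 0, 0, 0.1, 1], [0, 0, 0, 0, 0, 0.1, 1], [0, 0, 0, 0, 0, 0.1, 1], [0, 0, 0, 0, 0, 0.12, 1], [0, 0, 0, 0, 0, 0, 1]],
])

```text
time_s: 20.55
ee_pos: [500.0, 349.3, 123.7]
ee_rot: [179.7, 0.3, 165.0]
force: [0.1, 0.2, -0.9]
gripper_width: 23.6
gripper_force: 25.0
```

>>> send_rows([
  [[0, 0, 0, 0.03, -0.06, 0, 1], [0, 0, 0, 0.05, -0.12, 0, 1], [0, 0, 0, 0.08, -0.19, 0, 1], [0, 0, 0, 0.08, -0.19, 0, 1], [0, 0, 0, 0.08, -0.19, 0, 1], [0, 0, 0, 0.08, -0.19, 0, 1], [0, 0, 0, 0.08, -0.19, 0, 1], [0, 0, 0, 0.08, -0.19, 0, 1], [0, 0, 0, 0.07, -0.15, 0, 1], [0, 0, 0, 0.05, -0.11, 0, 1], [0, 0, 0, 0.02, -0.04, 0, 1], [0, 0, 0, 0, 0, 0, 1]],
])

```text
time_s: 21.75
ee_pos: [637.6, 22.6, 118.3]
ee_rot: [-180.0, -0.1, 164.9]
force: [0.3, -0.6, -0.1]
gripper_width: 23.7
gripper_force: 25.0
```

>>> send_rows([
  [[0, 0, 0, 0, 0, 0, 1], [0, 0, 0, 0, 0, 0, 1], [0, 0, 0, 0, 0, 0, 1]],
])

```text
time_s: 22.05
ee_pos: [637.6, 25.1, 119.6]
ee_rot: [180.0, -0.0, 165.1]
force: [0.7, 0.9, -0.3]
gripper_width: 24.1
gripper_force: 25.0
```

```bash
python3 w.py 638 23 60 9 19 w5; python3 tr.py 638.7 23.5 104 -15.6
```

```text
tcp [637.6  25.1 119.6] [ 1.7999e+02 -2.0000e-02  1.6508e+02] q [  1.  28.  89.   0.  64. -74.] w 24.1 gf 25.0
982
rect [624.4  25.6] [50.2 77.5] 75.2 z [12.4 13.8 15. ]
- end lx [-53.1 -17.9] half 52.0 ly [-26.8  22.8] 716 z 13.8
```

>>> send_rows([
  [[0, 0, 0, -0.002, -0.012, -0.05, 1], [0, 0, 0, 0, 0, -0.1, 1], [0, 0, 0, 0, 0, -0.1, 1], [0, 0, 0, 0, 0, -0.1, 1], [0, 0, 0, 0, 0, -0.06, 1], [0, 0, 0, 0, 0, -0.04, 1], [0, 0, 0, 0, 0, -0.03, 1], [0, 0, 0, 0, 0, -0.01, 1], [0, 0, 0, 0, 0, -0.005, 1], [0, 0, 0, 0, 0, -0.005, 1], [0, 0, 0, 0, 0, 0, 1], [0, 0, 0, 0, 0, 0, 1]],
])

```text
time_s: 23.35
ee_pos: [638.2, 21.6, 20.3]
ee_rot: [180.0, 0.1, 165.0]
force: [0.8, -0.6, 2.2]
gripper_width: 23.9
gripper_force: 25.0
```

>>> send_rows([
  [[0, 0, 0, 0, 0, 0, 0.3], [0, 0, 0, 0, 0, 0, -0.2], [0, 0, 0, 0, 0, 0, -0.2], [0, 0, 0, 0, 0, 0, -0.2], [0, 0, 0, 0, 0, 0.05, -0.2], [0, 0, 0, 0, 0, 0.15, -0.2], [0, 0, 0, 0, 0, 0.2, -0.2], [0, 0, 0, 0, 0, 0.2, -0.2], [0, 0, 0, 0, 0, 0.1, -0.2]],
])

```text
time_s: 24.25
ee_pos: [639.4, 21.6, 164.6]
ee_rot: [179.9, 0.4, 165.0]
force: [0.8, -0.5, -0.1]
gripper_width: 54.9
gripper_force: 0.0
```

>>> send_rows([
  [[0, 0, 0, -0.1, 0, 0.1, -0.2], [0, 0, 0, -0.2, 0, 0.1, -0.2], [0, 0, 0, -0.2, 0, 0.1, -0.2], [0, 0, 0, -0.2, 0, 0, -0.2], [0, 0, 0, -0.2, 0, 0, -0.2], [0, 0, 0, -0.1, 0, 0, -0.2], [0, 0, 0, 0, 0, 0, -0.2], [0, 0, 0, 0, 0, 0, -0.2]],
])

```text
time_s: 25.05
ee_pos: [438.4, 21.6, 220.6]
ee_rot: [179.9, 0.2, 165.0]
force: [1.4, 0.2, -0.5]
gripper_width: 54.6
gripper_force: 0.0
```

```bash
python3 - <<'E'
from h import *
S={"short":(638,22,52,1),"medium":(660,183,62,1),"long":(637,-206,70,1),"e_short":(465,157,52,0),"e_long":(447,-178,72,0)}
for n in ("top","side"):
    p,d=optics.grab_frame(n); cv2.imwrite(f"pics/{n}_end.png",p[:,:,::-1]); c=cam(n); v,u=np.nonzero(d>0); P=at_depth(c,np.c_[u,v],d[v,u])
    for k,(x,y,r,L) in S.items():
        m=(np.hypot(P[:,0]-x,P[:,1]-y)<r)
        for lo,hi in ((42,56),(74,95)) if L else ((35,52),):
            Q=P[m&(P[:,2]>lo)&(P[:,2]<hi)]
            if len(Q)<15: print(n,k,"hidden"); continue
            rc=cv2.minAreaRect(Q[:,:2].astype(np.float32)); print(n,k,np.round(rc[0],1),np.round(rc[1],1),round(rc[2],1),np.percentile(Q[:,2],[50,90]).round(1))
E
```

```text
top short [646.9  18.5] [24.2 62.6] 73.9 [48.8 51.2]
top short [640.6  20.4] [15.5 62.4] 75.1 [83.7 85.4]
top medium [663.8 183.3] [93.1 24.7] 2.0 [48.3 52.5]
top medium [658.8 182.8] [87. 17.] 2.2 [83.1 84.8]
top long [ 638.6 -207.6] [123.6  25.5] 14.2 [48.  51.5]
top long [ 637.3 -207.7] [110.1  16.8] 14.3 [83.2 85.1]
top e_short hidden
top e_long [ 448.4 -178.5] [ 25.2 124.4] 76.5 [44.2 46.2]
side short [638.7  22.6] [25.6 80.3] 74.5 [47.4 53.2]
side short [637.5  22.7] [17.1 63.3] 75.8 [81.5 83.9]
side medium [658.2 185.4] [101.3  26.9] 3.6 [47.7 52.7]
side medium [658.8 184.8] [17.9 89.2] 90.0 [82.1 83.9]
side long [ 636.6 -207.9] [124.3  31.9] 13.0 [47.4 52.5]
side long [ 636.2 -206.3] [109.5  20.7] 13.8 [81.3 83.8]
side e_short [461.8 158.7] [75.2 27.4] 26.2 [42. 45.]
side e_long [ 445.6 -178. ] [ 30.6 128.2] 78.4 [41.4 44.5]
```

View pics/side_end.png

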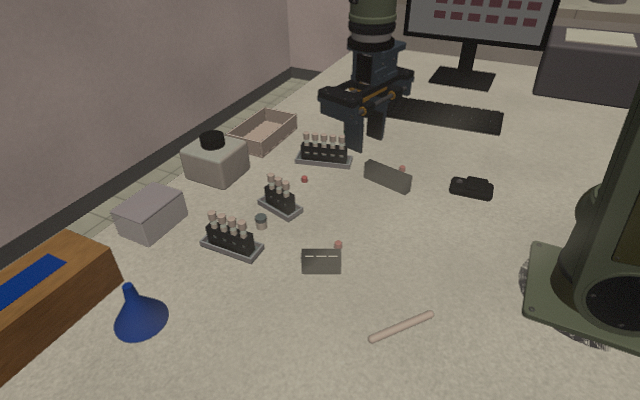

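The side view shows all three loaded racks upright in their trays, at about (230,240), (280,197) and (324,152). Both empty racks, at (321,261) and (387,176), have not moved, and the arm is clear. Handing in.

```bash
python3 -c "
from workcell import env
print(env.job_done())"
```

```text
the job is handed in; nothing more can be done
None
```

I set all three loaded racks upright in the trays of their own length, within a few mm of centre by the final camera check. The two empty racks were left where they were, and I handed the job in at about 25 s on the robot's clock; the hand-in returned no verdict.

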